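Load the vial tray and hold the dark shutter in the reader

TASK

Take a dark reading of the vials: slide the loaded blue vial tray into the open bay at the front of the white reader until it is fully home against the stop, vials still standing. Then take the black shutter plate out of its stand, pass its blade down through the yellow-framed slot in the reader's roof and finish while holding it there upright, hanging from the gripper and not pressing on the reader, with the roof level within the blade's yellow band: do not let go. Leave the bottle, jar and beaker where they are.

Things in the scene. Friction and masses are not known exactly. Their poses are not given: they have to be found in the camera images.
- reader: White vial reader, blue stripe, fixed; 200 deep (x) x 240 wide (y) x 130 mm high. Origin: centre of its underside. The -x face is the front; mid-front is the open tray bay, 78 wide, 75 high, floor level with the bench, stop wall 80 mm behind the face. Flared guides 25 mm high reach 27 mm out from the face beside the bay, opening to about 110 mm.
- bay_home (a point): Point at bench level inside the bay, where the tray's origin lies when the tray is fully home (back of its rack against the stop wall): on the reader's centre line, 44 mm behind its front face. Axes as the reader's: +x is the way in, z up.
- slot_mouth (a point): Centre of the yellow-framed slot in the reader's flat roof, at roof level (130 mm above bench), on its centre line 125 mm behind the front face. Slot 64 mm along y, 10 mm across x: 2 mm clear each side of the shutter blade. Roof 12 mm thick; empty well below, floor 127 mm below the roof. Axes as the reader's.
- tray: Blue vial tray, loose on the bench before the bay, about 0.16 kg plus vials; ordinary friction. Rack 72 x 72 mm, 28 mm high, floor 3 mm, four 31 mm cells. Origin: centre of the rack's underside; +x end goes in first. A neck 22 wide, 14 high runs to -x and bears the orange fin (see tray_fin). Fully home, the rack's front is 8 mm inside the reader's face and the fin centre 69 mm before it.
- tray_fin (a point): Middle of the tray's upright orange fin handle, 113 mm along the tray's -x from its origin, 40 mm above the bench. Fin 34 long along x, 12 thick along y, from 14 to 60 mm above the bench. Axes as the tray's.
- shutter: Shutter plate, about 0.12 kg, z up, same both ways round. Origin: middle of its lower edge. Black blade 60 wide (y), 6 thick (x), 85 high, lower edge rounded, yellow band 50 to 70 mm above that edge; aluminium collar 74 x 22 mm at 85 to 91; red grip block 36 (y) x 14 (x) at 91 to 137. It hangs upright by the collar in the stand; lift 90 mm to clear.
- shutter_grip (a point): Point in the middle of the shutter's red grip block, 116 mm above the blade's lower edge; axes as the shutter's (14 mm thick along x).
- stand: Open stand of pale wood on a steel foot, fixed, foot 90 (x) x 120 (y) mm, top 92 mm above the bench with a slot for the shutter along its y. Origin: centre of the underside.
- vial0: Amber glass vial with white cap, 27 mm diameter, 56 mm high, about 0.03 kg, standing loose in the tray's front right (-x,-y) cell. Origin: centre of its underside.
- vial1: Amber glass vial with white cap, 27 mm diameter, 56 mm high, about 0.03 kg, standing loose in the tray's front left (-x,+y) cell. Origin: centre of its underside.
- vial2: Amber glass vial with white cap, 27 mm diameter, 56 mm high, about 0.03 kg, standing loose in the tray's back right (+x,-y) cell. Origin: centre of its underside.
- vial3: Amber glass vial with white cap, 27 mm diameter, 56 mm high, about 0.03 kg, standing loose in the tray's back left (+x,+y) cell. Origin: centre of its underside.
- bottle: Bystander: amber bottle with black cap, 68 mm diameter, 145 mm high. Origin: centre of its underside.
- jar: Bystander: white plastic jar, 70 mm diameter, 80 mm high. Origin: centre of its underside.
- beaker: Bystander: clear beaker, 70 mm diameter, 90 mm high. Origin: centre of its underside.

How it is judged:
On the way, in this order (a step that is already met when the one before it is completed fails the run):
1. the tray is fully home in the bay with all four vials standing in it (x of tray in the frame of bay_home between -0.006 and 0.004 m and y of tray in the frame of bay_home between -0.006 and 0.006 m and angle between the x axis of tray and the x axis of reader, either way round below 0.12 rad and angle between each of vial0, vial1, vial2, vial3's own z axis and vertical below 0.3 rad and x of vial0 in the frame of tray between -0.034 and 0.034 m and y of vial0 in the frame of tray between -0.034 and 0.034 m and z of each of vial0, vial1, vial2, vial3 in the frame of tray below 0.012 m and x of vial1 in the frame of tray between -0.034 and 0.034 m and y of vial1 in the frame of tray between -0.034 and 0.034 m and x of vial2 in the frame of tray between -0.034 and 0.034 m and y of vial2 in the frame of tray between -0.034 and 0.034 m and x of vial3 in the frame of tray between -0.034 and 0.034 m and y of vial3 in the frame of tray between -0.034 and 0.034 m), for 0.2 s.
2. the shutter's blade is through the roof slot (lower edge at least 20 mm below roof level) (x of shutter in the frame of slot_mouth between -0.006 and 0.006 m and y of shutter in the frame of slot_mouth between -0.006 and 0.006 m and angle between the x axis of shutter and the x axis of reader, either way round below 0.25 rad and z of shutter in the frame of slot_mouth below -0.02 m), for 0.2 s.
At the end, for the whole second after the job is handed in: Tray home within 6 mm (4 mm too deep), turned < 0.12 rad, vials standing in it; shutter held still by the fingers (> 2 N) in the slot, within 0.12 rad of upright, lower edge 48-72 mm below the roof, pressing on the reader < 6 N; bottle, jar, beaker upright within 30 mm of their places (all of step 1 and x of shutter in the frame of slot_mouth between -0.006 and 0.006 m and y of shutter in the frame of slot_mouth between -0.006 and 0.006 m and angle between the x axis of shutter and the x axis of reader, either way round below 0.25 rad and z of shutter in the frame of slot_mouth between -0.072 and -0.048 m and distance of each of bottle, jar, beaker from where it was at the start of the episode below 0.03 m and angle between each of bottle, jar, beaker's own z axis and vertical below 0.3 rad and angle between shutter's own z axis and vertical below 0.12 rad and contact force between the fingers and shutter above 2 N and contact force between shutter and reader below 6 N and linear speed of shutter below 0.02 m/s); the arm keeps its last pose, push and grip.
It fails at once if the bottle is pushed away or knocked over (distance of bottle from where it was at the start of the episode above 0.03 m or angle between bottle's own z axis and vertical above 0.3 rad).
It fails at once if the jar is pushed away or knocked over (distance of jar from where it was at the start of the episode above 0.03 m or angle between jar's own z axis and vertical above 0.3 rad).
It fails at once if the beaker is pushed away or knocked over (distance of beaker from where it was at the start of the episode above 0.03 m or angle between beaker's own z axis and vertical above 0.3 rad).
It fails at once if a vial is knocked over (angle between any of vial0, vial1, vial2, vial3's own z axis and vertical above 0.6 rad).
It also fails if it takes over 61 s, if anything falls off the work surface, if the arm or the gripper's body presses on something with over 40 N, if the wrist force passes 120 N, or if a joint passes its speed limit or range.

ROBOT

A 6-joint arm with a two-finger parallel gripper is mounted at the origin on the work surface. World frame = base frame: x ahead of the robot, y to its left, z up, the work surface at z = 0. Lengths are in m, angles in rad, forces in N, time in s.
With the tool pointing down it reaches from about 0.325 to 0.9 m from the base axis. Payload 6.1 kg.
Tool frame: the origin (TCP) lies on the centre line of the jaws, within the pads' length; the fingertips stand 11 mm ahead of it and the grasp point (between the pads) lies 8 mm behind it (env.finger_overhang is the z of the fingertips in the tool frame, in m); z points along the fingers, y is the direction in which the jaws open and shut (so a half turn about z gives the same grasp; the last joint's range is limited). The gripper opens to 87 mm and grips with 3 to 60 N. Pads are 19 mm wide; open, the fingers measure 117 mm over their backs; the gripper's body (75 mm by 190 mm) begins 51 mm behind the grasp point.
Start: joints at [-1.469, 0.22, 1.526, -0, 1.395, -0.126], TCP at [0.141, -0.609, 0.234] pointing down, gripper open.
Joint ranges: [-2.98, 2.98], [-0.91, 2.08], [0.09, 2.57], [-1.24, 4.39], [0.2, 2.65], [-2.68, 2.68]. Speed limits (rad/s): [2.57, 2.57, 3.01, 3.14, 3.14, 3.14].

INTERFACE

Orientations are given as a unit quaternion [x, y, z, w].
In Python, from station import env gives the robot as it stands.
- The arm moves only by the tool send_rows, never from a script. Its argument "steps" is text: rows parted by semicolons, each of 5 numbers parted by spaces: the closure, from 0 (fully open) to 1 (shut), then the shift along the tool's x, y, z in mm, then the turn about the tool's z in degrees. In form: jaw dx dy dz turn; .... A call has 1 to 12 rows; each row shifts and turns the pose as measured when the row begins, along the tool's axes as they then stand; what a row does not reach is not made up. A row lasts 1/8 s, in which the tool goes at most 62.5 mm and 10.7 degrees, less where a joint would pass 70% of its speed; a pose out of reach is approached as far as the arm can. A call with a gripper value outside its range is refused whole. The fingers move at their own pace and stop on an object; "newtons" is the grip in N (left out, the last holds). Time passes only in rows, so rows that do not move let the fingers close. It gives the time, the measured TCP pose, the force and the opening at its end, in the units of the state.
- env.read_state(): the state, without advancing time (a new reading comes with each control period).
- env.read_camera(name): name is "side" or "top"; returns the picture (384x512x3 uint8, blue, green, red); there is no depth.
- env.camera_info(name): a dict with "vfov" (degrees; the focal length in pixels is half the picture's height over the tangent of half this angle, whatever the lens; pixels are square), "cx", "cy" (the principal point, pixels), "world_from_camera" (4x4, takes a point from camera to world coordinates). Camera axes: x right, y up, looking along -z (the intrinsics and any distortion apply to the point x, -y, -z); pixel columns grow to the right and rows downward; lengths in m; the calibration is good to about 2 mm. A picture is of the moment at which its call begins. camera_info takes no time and is no camera call.
- env.sign_off(): hands the job in, once; it reports no verdict.
The state is a dict: "clock": time; "joints": joint angles; "dq": joint speeds; "joint_efforts": joint torques, N m; "ee_pos": TCP position; "orientation": TCP orientation; "wrist_force": force on the tool from outside, world axes, zero at the start; "moment": the same for the moment, N m; "width": finger opening in m.
Only numpy, scipy, OpenCV 4.12 (cv2) and the standard library are available. Lean on these libraries where they do the work, as an engineer would, in place of code of your own. Each camera call takes 0.05 s, during which the arm holds its last target. There are 200 camera calls.

## Working session

There is one attempt and no reset: what is moved stays moved. The work goes in short steps, Python scripts to look and compute and a tool call to move; the robot and the scene stay as the last step left them, time stands still between calls to the robot, and variables do not carry over. Pictures are saved under pics/ and viewed, on a budget of 10 in all, crops included, one or two more only if the job needs it, and the job is handed in when it is done.

Besides the shell and the picture viewer there is one more tool, called after "Emit:" as name(argument=value, ...) on one line, values as JSON. send_rows: Moves the arm, as the interface text tells. Its arguments: {"type":"object","properties":{"steps":{"type":"string"},"newtons":{"type":"number"}},"required":["steps"]}

```bash
mkdir -p pics; ls; python3 - <<'E'
from station import env
import cv2
print(env.read_state())
for n in("side","top"):
    print(n,env.camera_info(n)); cv2.imwrite(f"pics/{n}0.png",env.read_camera(n))
print(env.finger_overhang)
E
```

```text
pics
{'clock': 0.0, 'joints': array([-1.46913146e+00,  2.21211484e-01,  1.52761848e+00, -1.65620838e-05,
        1.39472072e+00, -1.26131636e-01]), 'dq': array([ 0.00070673,  0.00094706,  0.00294306, -0.00176101,  0.00088994,
        0.00165748]), 'joint_efforts': array([-3.25217925e-04, -4.94614434e+01, -3.87376034e+01,  7.00371224e-02,
        5.74886380e-02, -1.66854811e-04]), 'ee_pos': array([ 0.14105398, -0.60824877,  0.23244242]), 'orientation': array([ 9.93519961e-01,  1.13653544e-01,  3.82539890e-06, -9.79041841e-04]), 'wrist_force': array([-0.61841449, -1.27290118,  0.41509413]), 'moment': array([-0.01538495,  0.0022582 ,  0.01624306]), 'width': 0.08746032496123317}
side {'vfov': 43.674761797205626, 'cx': 248.93242595950414, 'cy': 194.3579724388543, 'world_from_camera': array([[ 0.79612364,  0.43268188, -0.42305265,  0.18364579],
       [-0.6051296 ,  0.56657577, -0.55929425, -0.62682327],
       [-0.00230511,  0.70126905,  0.71289298,  0.82869189],
       [ 0.        ,  0.        ,  0.        ,  1.        ]])}
top {'vfov': 44.29801091360301, 'cx': 259.59181214560306, 'cy': 192.20952926562083, 'world_from_camera': array([[ 0.02747715,  0.98248409, -0.18430958,  0.37941412],
       [-0.99937149,  0.03113039,  0.01695641, -0.03872385],
       [ 0.02239703,  0.18372782,  0.98272196,  1.3380828 ],
       [ 0.        ,  0.        ,  0.        ,  1.        ]])}
0.011
```

View pics/side0.png

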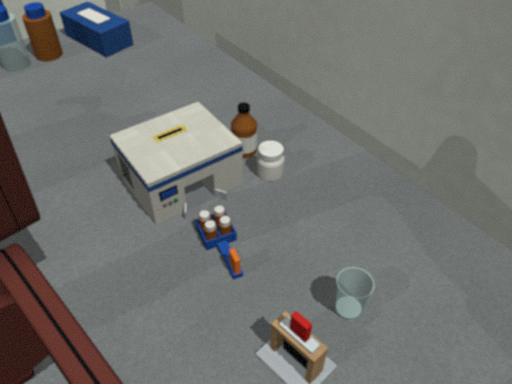

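View pics/top0.png

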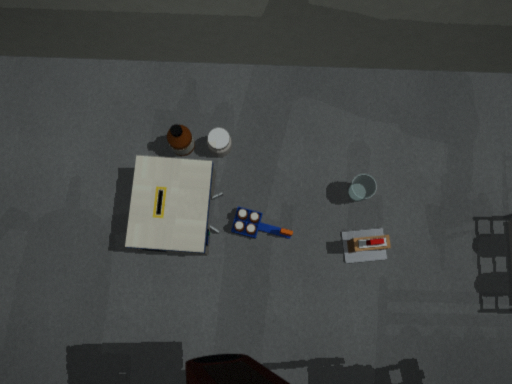

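```bash
cat >h.py <<'E'
import cv2,numpy as np
from station import env
def cam(n):
    c=env.camera_info(n); f=192/np.tan(np.radians(c["vfov"]/2)); return c,f
def ray(n,uv):
    c,f=cam(n); T=c["world_from_camera"]; d=T[:3,:3]@np.array([(uv[0]-c["cx"])/f,-(uv[1]-c["cy"])/f,-1]); return T[:3,3],d
def plane(n,uv,z):
    o,d=ray(n,uv); return o+d*(z-o[2])/d[2]
def proj(n,p):
    c,f=cam(n); T=c["world_from_camera"]; q=T[:3,:3].T@(np.asarray(p)-T[:3,3]); return np.array([c["cx"]+f*q[0]/-q[2],c["cy"]-f*q[1]/-q[2]])
def tri(a,b):
    A=[];B=[];rs=[]
    (o1,d1),(o2,d2)=ray("side",a),ray("top",b)
    s=np.linalg.lstsq(np.c_[d1,-d2],o2-o1,rcond=None)[0]
    p,q=o1+s[0]*d1,o2+s[1]*d2
    return (p+q)/2,np.linalg.norm(p-q)
def blobs(im,lo,hi,amin=8):
    m=cv2.inRange(cv2.cvtColor(im,cv2.COLOR_BGR2HSV),lo,hi)
    n,l,s,c=cv2.connectedComponentsWithStats(m)
    return [(c[i].round(2),s[i].tolist(),l==i) for i in range(1,n) if s[i][4]>=amin]
E
python3 - <<'E'
from h import *
np.set_printoptions(precision=4,suppress=True)
R=dict(yellow=((20,90,80),(35,255,255)),orange=((6,170,120),(14,255,255)),red=((0,170,90),(4,255,255)),blue=((108,140,40),(125,255,255)))
for n in("side","top"):
    im=cv2.imread(f"pics/{n}0.png")
    for k,(lo,hi) in R.items():
        for c,s,m in blobs(im,lo,hi):
            r=cv2.minAreaRect(np.argwhere(m)[:,::-1].astype(np.float32)); print(n,k,c,s,np.round(cv2.boxPoints(r),1).tolist())
    m=cv2.inRange(im,(110,110,110),(255,255,255)) 
    k,l,s,c=cv2.connectedComponentsWithStats(m)
    for i in range(1,k):
        if s[i][4]>15 and s[i][4]<20000: print(n,"white",c[i],s[i])
# enlarged crop pair
a=cv2.resize(cv2.imread("pics/side0.png")[90:290,100:300],None,fx=3,fy=3,interpolation=cv2.INTER_CUBIC)
b=cv2.resize(cv2.imread("pics/top0.png")[140:260,115:305],None,fx=4,fy=4,interpolation=cv2.INTER_CUBIC)
cv2.imwrite("pics/ca.png",a);cv2.imwrite("pics/cb.png",b)
E
```

```text
side yellow [169.42 132.92] [153, 125, 34, 17, 197] [[152.5, 135.8000030517578], [183.6999969482422, 123.30000305175781], [186.39999389648438, 130.0], [155.1999969482422, 142.5]]
side orange [47.89 13.44] [47, 12, 3, 4, 9] [[47.0, 12.0], [49.0, 12.0], [49.0, 15.0], [47.0, 15.0]]
side orange [25.94 18.38] [23, 16, 8, 6, 16] [[22.399999618530273, 17.700000762939453], [24.299999237060547, 15.399999618530273], [30.5, 20.399999618530273], [28.600000381469727, 22.700000762939453]]
side orange [245.48 124.18] [240, 118, 12, 12, 65] [[239.8000030517578, 128.5], [241.39999389648438, 117.30000305175781], [251.6999969482422, 118.80000305175781], [250.10000610351562, 130.0]]
side orange [234.88 259.62] [230, 249, 9, 24, 114] [[229.3000030517578, 249.6999969482422], [235.39999389648438, 248.10000610351562], [241.39999389648438, 270.79998779296875], [235.39999389648438, 272.3999938964844]]
side red [301.89 324.19] [292, 312, 19, 28, 242] [[286.0, 321.0], [296.5, 310.5], [315.5, 329.5], [305.0, 340.0]]
side red [294.25 326.56] [291, 323, 8, 7, 16] [[290.0, 325.0], [293.0, 322.0], [298.0, 327.0], [2
[... 3396 characters left out ...]
255.5, 212.10000610351562], [248.10000610351562, 228.39999389648438]]
top blue [207.  239.5] [207, 236, 1, 8, 8] [[207.0, 243.0], [207.0, 243.0], [207.0, 236.0], [207.0, 236.0]]
top white [218.7644 138.0288] [208 128  23  22 382]
top white [169.3001 203.6053] [ 125  155   87   97 6735]
top white [242.     212.7561] [239 210   7   7  41]
top white [254.     215.7561] [251 213   7   7  41]
top white [238.8837 224.8837] [236 222   7   7  43]
top white [250.5952 227.8095] [247 225   8   7  42]
top white [373.3628 231.9735] [363 228  20   8 113]
top white [344.625 234.875] [343 232   4   7  24]
top white [375.9636 244.4727] [359 238  28  10  55]
top white [365.4451 255.5155] [345 250  42  12 355]
```

View pics/cb.png

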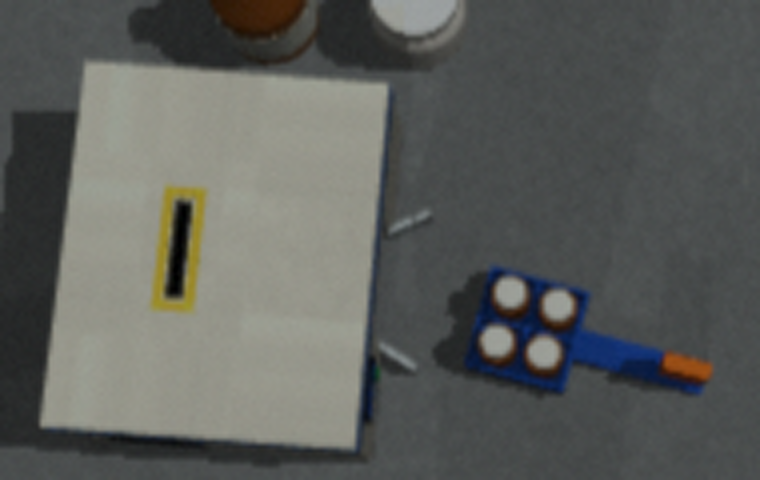

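View pics/ca.png

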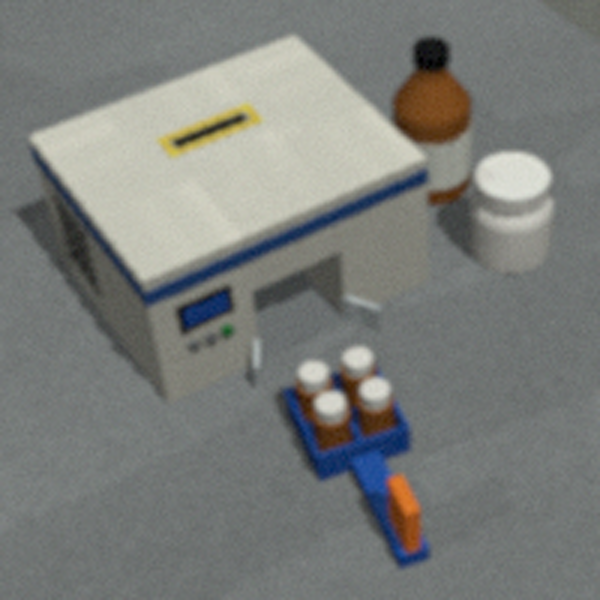

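```bash
cat >fit.py <<'E'
from h import *
from scipy.optimize import least_squares
np.set_printoptions(precision=4,suppress=True)
S=lambda x,y:("side",(100+(x+.5)/3-.5,90+(y+.5)/3-.5)); T=lambda x,y:("top",(115+(x+.5)/4-.5,140+(y+.5)/4-.5))
def fit(obs,x0,free_z=True):
    def res(p,raw=False):
        r=[]
        for P,(n,uv) in obs:
            c,s=np.cos(p[2]),np.sin(p[2]); w=[p[0]+c*P[0]-s*P[1],p[1]+s*P[0]+c*P[1],P[2]+(p[3] if free_z else 0)]
            r.append(proj(n,w)-uv)
        return np.ravel(r)
    s=least_squares(res,x0,loss="soft_l1"); print(s.x,"res px\n",res(s.x).reshape(-1,2).round(1).tolist()); return s.x
E
python3 - <<'E'
from fit import *
print("tri slot",tri((169.42,132.92),(159.07,202.27)))
r=[((.1,-.12,.13),T(83,61)),((-.1,-.12,.13),T(390,84)),((-.1,.12,.13),T(360,450)),((.1,.12,.13),T(41,429)),
((.1,-.12,.13),S(294,36)),((-.1,-.12,.13),S(427,160)),((-.1,.12,.13),S(150,285)),((.1,.12,.13),S(33,137)),
((.025,0,.13),("side",(169.42,132.92))),((.025,0,.13),("top",(159.07,202.27)))]
for z in(1,0):
    p=fit(r,[.35,.2,1.6,0],z)
    c,s=np.cos(p[2]),np.sin(p[2])
    print("slot",p[0]+.025*c,p[1]+.025*s,"home",p[0]-.056*c,p[1]-.056*s)
t=[((.036,-.036,.028),T(491,266)),((-.036,-.036,.028),T(590,293)),((-.036,.036,.028),T(565,392)),((.036,.036,.028),T(468,368)),
((-.113,0,.06),("top",(286.6,231.24)))]
v=.0165
for n,pts in(("top",[((v,-v),(242,212.76)),((-v,-v),(254,215.76)),((v,v),(238.88,224.88)),((-v,v),(250.6,227.81))]),
 ("side",[((v,-v),S(357,358)[1]),((-v,-v),S(376,391)[1]),((v,v),S(313,374)[1]),((-v,v),S(331,405)[1])])):
    for (x,y),uv in pts: t.append(((x,y,.059),(n,uv)))
t.append(((-.113,0,.04),("side",(234.88,259.62))))
for z in(1,0):
    p=fit(t,[.35,-.05,1.4,0],z); c,s=np.cos(p[2]),np.sin(p[2]); print("fin",p[0]-.113*c,p[1]-.113*s)
# upscaled stand crops side by side
a=cv2.resize(cv2.imread("pics/side0.png")[300:384,245:345],None,fx=5,fy=5,interpolation=cv2.INTER_CUBIC)[:420]
b=cv2.resize(cv2.imread("pics/top0.png")[170:270,330:405],None,fx=4.2,fy=4.2,interpolation=cv2.INTER_CUBIC)
cv2.imwrite("pics/cc.png",np.hstack([a,b])[:, :800]); print(a.shape,b.shape)
E
```

```text
tri slot (array([0.5731, 0.1996, 0.1265]), np.float64(0.0025915497528481535))
[ 0.5731  0.1732  1.5336 -0.0049] res px
 [[0.9, 0.0], [-0.2, -0.5], [-0.6, -0.9], [0.7, -0.9], [-0.5, -0.0], [-0.3, -0.5], [-2.0, -0.2], [-1.7, 0.5], [0.2, 0.7], [0.9, -0.7]]
slot 0.5740312274320573 0.1981453025343705 home 0.5710161039668128 0.1172014390826589
[0.5716 0.1707 1.5339 0.    ] res px
 [[1.3, 0.2], [0.5, -0.4], [0.2, -0.4], [1.2, -0.4], [-0.7, -1.0], [-0.3, -1.3], [-2.4, -0.9], [-2.3, -0.4], [-0.1, -0.1], [1.4, -0.4]]
slot 0.5724887235017154 0.19568498463299655 home 0.5694998507275237 0.11474014761704046
[ 0.5412 -0.0276  1.3509 -0.0047] res px
 [[0.1, -0.0], [0.2, -0.5], [0.1, -0.4], [-0.6, -0.8], [0.2, -0.9], [0.3, 0.2], [-0.0, 0.1], [0.4, -0.4], [0.4, -0.3], [-0.7, 0.5], [-1.3, -0.3], [-0.1, -0.2], [-0.5, -0.1], [-0.1, 0.9]]
fin 0.5165201760796533 -0.13789164089687572Traceback (most recent call last):
  File "<stdin>", line 18, in <module>
  File "fit.py", line 12, in fit
    s=least_squares(res,x0,loss="soft_l1"); print(s.x,"res px\n",res(s.x).reshape(-1,2).round(1).tolist()); return s.x
  
[... 1198 characters left out ...]
f.fun(x, *self.args, **self.kwargs))
                      ~~~~~~~~^^^^^^^^^^^^^^^^^^^^^^^^^^^^^^
    return np.atleast_1d(self.fun(x))
                         ~~~~~~~~^^^
    return self.f(x, *self.args, **self.kwargs)
           ~~~~~~^^^^^^^^^^^^^^^^^^^^^^^^^^^^^^
  File "fit.py", line 10, in res
    r.append(proj(n,w)-uv)
             ~~~~^^^^^
  File "h.py", line 10, in proj
    c,f=cam(n); T=c["world_from_camera"]; q=T[:3,:3].T@(np.asarray(p)-T[:3,3]); return np.array([c["cx"]+f*q[0]/-q[2],c["cy"]-f*q[1]/-q[2]])
        ~~~^^^
  File "h.py", line 4, in cam
    c=env.camera_info(n); f=192/np.tan(np.radians(c["vfov"]/2)); return c,f
ValueError: time passes only in moves, steps and waits
```

```bash
python3 - <<'E'
s=open("h.py").read()
s=s.replace('def cam(n):\n    c=env.camera_info(n);','C={n:env.camera_info(n) for n in("side","top")}\ndef cam(n):\n    c=C[n];')
open("h.py","w").write(s)
from h import *
a=cv2.resize(cv2.imread("pics/side0.png")[300:384,245:345],None,fx=5,fy=5,interpolation=cv2.INTER_CUBIC)
b=cv2.resize(cv2.imread("pics/top0.png")[185:269,333:393],None,fx=5,fy=5,interpolation=cv2.INTER_CUBIC)
cv2.imwrite("pics/cc.png",np.hstack([a,b]))
print(tri((301,323),(376.34,241.1)))
for z in(0,.092,.137): print(z,plane("top",(376.34,241.1),z),plane("side",(301.3,324.3),z))
E
```

```text
(array([ 0.4876623 , -0.36278499,  0.13171808]), np.float64(0.00032218989843418264))
0 [ 0.49932398 -0.39807559  0.        ] [ 0.54391726 -0.31537895  0.        ]
0.092 [ 0.49107957 -0.37336833  0.092     ] [ 0.50392052 -0.34995498  0.092     ]
0.137 [ 0.48704697 -0.36128326  0.137     ] [ 0.4843569  -0.36686717  0.137     ]
```

View pics/cc.png

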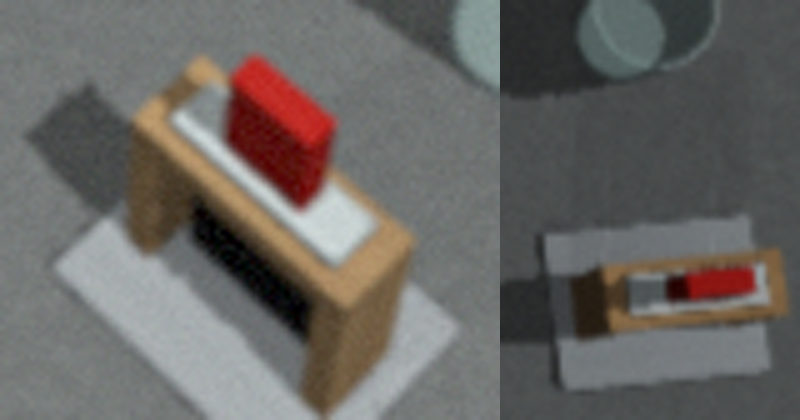

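```bash
python3 - <<'E'
from fit import *
s=lambda x,y:("side",(245+(x+.5)/5-.5,300+(y+.5)/5-.5)); t=lambda x,y:("top",(333+(x+.5-500)/5-.5,185+(y+.5)/5-.5))
o=[((.007,-.018,.144),t(753,268)),((-.007,-.018,.144),t(757,293)),((-.007,.018,.144),t(688,300)),((.007,.018,.144),t(685,275)),
((.007,.018,.144),s(255,55)),((.007,-.018,.144),s(337,122)),((-.007,-.018,.144),s(312,145)),((-.007,.018,.144),s(232,78)),
((-.007,-.018,.098),s(302,210))]
print("shutter");fit(o,[.49,-.36,.08,0]);fit(o,[.49,-.36,.08,0],0)
w=[t(605,268),t(782,250),t(787,315),t(612,332)]
print("stand top", np.mean([plane(*q,.092) for q in w],0)); a,b=plane(*w[0],.092),plane(*w[1],.092); print(a-b)
f=[t(542,235),t(748,217),t(770,370),t(562,388)]; print("foot",np.mean([plane(*q,.005) for q in f],0)); a,b=plane(*f[0],.005),plane(*f[1],.005); print(a-b)
print("beaker",plane("top",(362,187),.09))
E
```

```text
shutter
[ 0.4876 -0.3617  0.1493 -0.0023] res px
 [[0.3, -1.1], [0.4, -0.6], [0.3, -0.3], [0.0, -0.8], [-0.4, -0.9], [0.5, -0.4], [-0.1, 0.8], [-1.5, 0.0], [-0.5, 1.8]]
[ 0.4869 -0.3621  0.15    0.    ] res px
 [[0.7, -0.9], [0.8, -0.4], [0.7, -0.1], [0.4, -0.6], [-0.5, -1.3], [0.4, -0.7], [-0.2, 0.5], [-1.6, -0.3], [-0.5, 1.5]]
stand top [ 0.4862 -0.3615  0.092 ]
[-0.0124  0.0947  0.    ]
foot [ 0.4868 -0.3606  0.005 ]
[-0.0138  0.118   0.    ]
beaker [ 0.6367 -0.3375  0.09  ]
```

```bash
cat >go.py <<'E'
import sys,numpy as np
from station import env
# usage: go.py x y z psi(rad): remaining shift in tool axes (mm) and turn (deg)
def left(x,y,z,psi):
    s=env.read_state(); p=s["ee_pos"]; q=s["orientation"]; from scipy.spatial.transform import Rotation as R
    M=R.from_quat(q).as_matrix(); a=np.arctan2(M[1,0],M[0,0]); d=M.T@(np.array([x,y,z])-p)*1000
    t=(psi-a+np.pi)%(2*np.pi)-np.pi
    print("t",round(s["clock"],2),"p",p.round(4),"psi",a.round(4),"zdir",M[:,2].round(3),"d",d.round(1),"turn",round(-np.degrees(t),2),"w",round(s["width"],4),"F",s["wrist_force"].round(1),"M",s["moment"].round(2),"q6",s["joints"][5].round(2))
if __name__=="__main__": left(*map(float,sys.argv[1:]))
E
echo
```

Emit:
send_rows(steps="0 0 0 0 -10.7; 0 0 0 0 -10.7; 0 0 0 0 -10.7; 0 0 0 0 -10.7; 0 0 0 0 -10.7; 0 0 0 0 -10.7; 0 0 0 0 0", newtons=20)

```text
clock: 0.98
ee_pos: [0.1408, -0.6057, 0.2278]
orientation: [0.779, 0.628, 0.003, -0.004]
wrist_force: [1.3, -0.7, -0.2]
width: 0.0869
```

```bash
python3 go.py .5165 -.1375 .15 1.351
```

```text
t 0.97 p [ 0.1408 -0.6057  0.2278] psi 1.3569 zdir [-0.001  0.01  -1.   ] d [536.6 267.9  82.1] turn 0.34 w 0.0869 F [ 1.3 -0.7 -0.2] M [-0.01 -0.1  -0.01] q6 -1.26
```

Emit:
send_rows(steps="0 44.7 22.3 0 0; 0 44.7 22.3 0 0; 0 44.7 22.3 0 0; 0 44.7 22.3 0 0; 0 44.7 22.3 0 0; 0 44.7 22.3 0 0; 0 44.7 22.3 0 0; 0 44.7 22.3 0 0; 0 44.7 22.3 0 0; 0 44.7 22.3 5 0; 0 44.7 22.3 10 0; 0 30 15 10 0")

```text
clock: 2.48
ee_pos: [0.5274, -0.1478, 0.2059]
orientation: [0.797, 0.603, 0.004, -0.003]
wrist_force: [-0.2, -0.4, 0.4]
width: 0.0869
```

```bash
python3 go.py .5165 -.1375 .034 1.351
```

```text
t 2.48 p [ 0.5274 -0.1478  0.2059] psi 1.2954 zdir [ 0.002  0.01  -1.   ] d [  5.3 -13.2 172. ] turn -3.18 w 0.0869 F [-0.2 -0.4  0.4] M [-0.06 -0.09  0.02] q6 -0.15
```

Emit:
send_rows(steps="0 3 -7 25 -2; 0 2 -4 25 -1; 0 0 -2 30 0; 0 0 0 20 0; 0 0 0 5 0")

```text
clock: 3.1
ee_pos: [0.5171, -0.1346, 0.0969]
orientation: [0.786, 0.618, 0.004, -0.004]
wrist_force: [-0.1, 0.4, 0.4]
width: 0.0871
```

```bash
python3 go.py .5165 -.1375 .034 1.351; python3 -c "
from h import *
a=cv2.resize(env.read_camera('side')[200:300,170:300],None,fx=3,fy=3,interpolation=2);b=cv2.resize(env.read_camera('top')[195:265,220:320],None,fx=4,fy=4,interpolation=2)
cv2.imwrite('pics/d.png',np.hstack([a,b[:300]] if a.shape[0]==b.shape[0] else [cv2.copyMakeBorder(a,0,max(0,b.shape[0]-a.shape[0]),0,0,0),cv2.copyMakeBorder(b,0,max(0,a.shape[0]-b.shape[0]),0,0,0)]))"
```

```text
t 3.1 p [ 0.5171 -0.1346  0.0969] psi 1.3335 zdir [ 0.001  0.011 -1.   ] d [-3.6  0.2 62.9] turn -1.0 w 0.0871 F [-0.1  0.4  0.4] M [ 0.01 -0.1   0.  ] q6 -0.18
```

View pics/d.png

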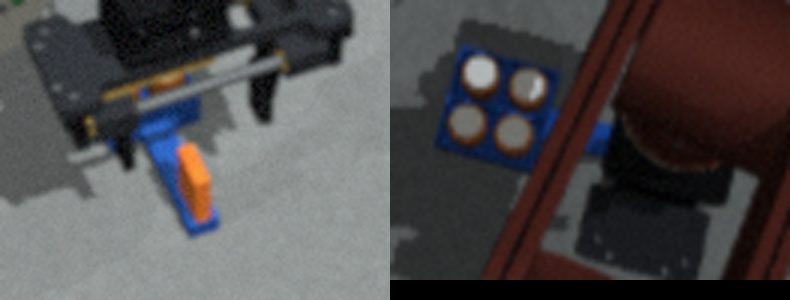

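Emit:
send_rows(steps="0 -2 0 20 -1; 0 -2 0 20 0; 0 0 0 15 0; 0 0 0 5 0; 0 0 0 0 0")

```text
clock: 3.82
ee_pos: [0.5218, -0.1405, 0.0422]
orientation: [0.781, 0.624, 0.007, 0.001]
wrist_force: [0.2, 1.1, 0.7]
width: 0.0869
```

```bash
python3 go.py .5165 -.1375 .034 1.351
```

```text
t 3.83 p [ 0.5218 -0.1405  0.0422] psi 1.3479 zdir [ 0.012  0.006 -1.   ] d [ 1.6 -5.9  8.1] turn -0.18 w 0.0869 F [0.2 1.1 0.7] M [-0.03 -0.08  0.  ] q6 -0.2
```

Emit:
send_rows(steps="0 1 -5 7 0; 0 0 -1 1 0; 0 0 0 0 0")

```text
clock: 4.2
ee_pos: [0.5168, -0.1382, 0.035]
orientation: [0.781, 0.624, 0.007, 0.002]
wrist_force: [-0.4, 0.0, 0.5]
width: 0.0873
```

```bash
python3 go.py .5165 -.1375 .034 1.351
```

```text
t 4.2 p [ 0.5168 -0.1382  0.035 ] psi 1.3477 zdir [ 0.014  0.005 -1.   ] d [ 0.6 -0.5  1. ] turn -0.19 w 0.0873 F [-0.4  0.   0.5] M [-0.05 -0.02  0.  ] q6 -0.2
```

Close gently on the fin.

Emit:
send_rows(steps="0.5 0 0 0 0; 0.8 0 0 0 0; 1 0 0 0 0; 1 0 0 0 0; 1 0 0 0 0; 1 0 0 0 0", newtons=15)

```text
clock: 4.95
ee_pos: [0.5173, -0.1384, 0.0355]
orientation: [0.781, 0.624, 0.007, 0.003]
wrist_force: [-1.1, -0.8, -0.9]
width: 0.0352
```

```bash
python3 go.py .5165 -.1375 .034 1.351
```

```text
t 4.95 p [ 0.5173 -0.1384  0.0355] psi 1.3477 zdir [ 0.015  0.005 -1.   ] d [ 0.7 -1.   1.5] turn -0.19 w 0.0352 F [-1.1 -0.8 -0.9] M [-0.03 -0.09 -0.01] q6 -0.2
```

Emit:
send_rows(steps="1 0 0 0 0; 1 0 0 0 0; 1 0 0 0 0; 1 0 0 0 0")

```text
clock: 5.45
ee_pos: [0.5169, -0.1384, 0.0355]
orientation: [0.781, 0.624, 0.007, 0.002]
wrist_force: [-0.8, -0.9, 1.0]
width: 0.0118
```

```bash
python3 go.py .5165 -.1375 .034 1.351
```

```text
t 5.45 p [ 0.5169 -0.1384  0.0355] psi 1.3481 zdir [ 0.014  0.005 -1.   ] d [ 0.7 -0.6  1.5] turn -0.17 w 0.0118 F [-0.8 -0.9  1. ] M [-0.03  0.15  0.09] q6 -0.2
```

Emit:
send_rows(steps="1 0 6 0 -1.5; 1 0 7 0 -2; 1 0 7 0 -2; 1 -1 7 0 -2; 1 -1 7 0 -2; 1 -1 6 0 -1; 1 0 3 0 0; 1 0 0 0 0")

```text
clock: 6.45
ee_pos: [0.5607, -0.147, 0.0355]
orientation: [0.716, 0.698, 0.006, 0.001]
wrist_force: [-1.2, 0.4, 2.1]
width: 0.0119
```

```bash
python3 go.py .5614 -.1408 .0355 1.5336
```

```text
t 6.45 p [ 0.5607 -0.147   0.0355] psi 1.5446 zdir [ 0.01   0.006 -1.   ] d [6.2 0.5 0. ] turn 0.63 w 0.0119 F [-1.2  0.4  2.1] M [0.12 0.36 0.07] q6 -0.38
```

```bash
cat >caps.py <<'E'
from fit import *
import sys,itertools
im=env.read_camera("top"); cv2.imwrite(f"pics/top_{sys.argv[1]}.png",im)
n,l,s,c=cv2.connectedComponentsWithStats(cv2.inRange(im,(95,)*3,(255,)*3))
P=[c[i] for i in range(1,n) if 15<s[i][4]<70 and 140<c[i][0]<320 and 180<c[i][1]<260]; print(np.round(P,1).tolist())
W=np.array([plane("top",q,.0543)[:2] for q in P])
if len(W)>=3:
    o=np.array([.571,.1172]);y=1.5336;u=np.array([np.cos(y),np.sin(y)]);v=np.array([-u[1],u[0]])
    L=np.c_[(W-o)@u,(W-o)@v]*1000; print("caps in bay_home frame mm\n",L.round(1),"mean",L.mean(0).round(1))
    print("target offsets +-16.5")
E
python3 caps.py 1
```

```text
[[217.3, 194.5], [242.9, 205.7], [255.2, 206.7], [242.2, 218.6], [254.2, 218.8]]
caps in bay_home frame mm
 [[ -60.   -41.4]
 [-132.8  -14.8]
 [-166.7  -14.5]
 [-133.4   20.8]
 [-166.2   19.3]] mean [-131.8   -6.1]
target offsets +-16.5
```

Emit:
send_rows(steps="1 8 1 0 0.5; 1 10 0.5 0 0; 1 10 0 0 0; 1 10 0 0 0; 1 10 0 0 0; 1 10 0 0 0; 1 5 0 0 0; 1 0 0 0 0")

```text
clock: 7.5
ee_pos: [0.5653, -0.0793, 0.0359]
orientation: [0.72, 0.694, 0.006, 0.003]
wrist_force: [0.5, -0.6, -0.6]
width: 0.0119
```

```bash
python3 go.py .5668 .0041 .0355 1.5336; python3 caps.py 2
```

```text
t 7.5 p [ 0.5653 -0.0793  0.0359] psi 1.5352 zdir [ 0.013  0.005 -1.   ] d [83.4 -1.5  0.9] turn 0.09 w 0.0119 F [ 0.5 -0.6 -0.6] M [-0.06 -0.05 -0.  ] q6 -0.25
[[217.2, 194.5], [218.3, 202.7], [230.8, 203.7], [217.6, 215.7], [228.3, 215.5]]
caps in bay_home frame mm
 [[-59.8 -41.4]
 [-64.7 -18.6]
 [-99.  -18.3]
 [-65.5  17.4]
 [-94.8  14.8]] mean [-76.8  -9.2]
target offsets +-16.5
```

Emit:
send_rows(steps="1 8 -1 0 0; 1 10 0 0 0; 1 10 0 0 0; 1 10 0 0 0; 1 10 0 0 0; 1 8 0 0 0; 1 5 0 0 0; 1 3 0 0 0")

```text
clock: 8.55
ee_pos: [0.5665, -0.0114, 0.0361]
orientation: [0.72, 0.694, 0.006, 0.003]
wrist_force: [0.2, -0.9, -0.4]
width: 0.012
```

```bash
python3 go.py .5668 .0041 .0355 1.5336
```

```text
t 8.55 p [ 0.5665 -0.0114  0.0361] psi 1.5347 zdir [ 0.012  0.005 -1.   ] d [15.5 -0.2  0.7] turn 0.06 w 0.012 F [ 0.2 -0.9 -0.4] M [-0.22 -0.01 -0.01] q6 -0.13
```

Emit:
send_rows(steps="1 5 0 0 0; 1 4 0 0 0; 1 3 0 0 0; 1 2 0 0 0; 1 2 0 0 0")

```text
clock: 9.18
ee_pos: [0.5669, 0.0034, 0.0363]
orientation: [0.72, 0.694, 0.005, 0.004]
wrist_force: [-3.0, -13.2, 0.5]
width: 0.0117
```

```bash
python3 go.py .5668 .0041 .0355 1.5336
```

```text
t 9.18 p [0.5669 0.0034 0.0363] psi 1.5348 zdir [ 0.012  0.001 -1.   ] d [ 0.7 -0.1  0.8] turn 0.07 w 0.0117 F [ -3.  -13.2   0.5] M [-2.26  0.48 -0.07] q6 -0.1
```

Emit:
send_rows(steps="1 2 0 0 0; 1 2 0 0 0; 1 0 0 0 0")

```text
clock: 9.55
ee_pos: [0.5666, 0.0033, 0.0367]
orientation: [0.72, 0.694, 0.002, 0.005]
wrist_force: [0.7, 2.5, -1.4]
width: 0.012
```

```bash
python3 go.py .5668 .0041 .0355 1.5336
```

```text
t 9.55 p [0.5666 0.0033 0.0367] psi 1.5338 zdir [ 0.01  -0.004 -1.   ] d [0.9 0.1 1.2] turn 0.01 w 0.012 F [ 0.7  2.5 -1.4] M [ 0.33 -0.02 -0.01] q6 -0.09
```

Emit:
send_rows(steps="0.5 0 0 0 0; 0.5 0 0 0 0; 0.5 0 0 0 0; 0.5 0 0 0 0; 0.5 0 0 -10 0; 0.5 0 0 -20 0; 0 0 0 -30 0; 0 0 0 -40 0; 0 0 0 -40 0; 0 -10 0 -40 0; 0 -30 0 -20 0; 0 -50 0 -5 0")

```text
clock: 11.05
ee_pos: [0.5616, -0.0837, 0.2541]
orientation: [0.718, 0.696, 0.004, 0.007]
wrist_force: [0.2, -0.3, -0.9]
width: 0.0859
```

```bash
python3 go.py .4872 -.3617 .24 1.706
```

```text
t 11.05 p [ 0.5616 -0.0837  0.2541] psi 1.5402 zdir [ 0.015 -0.003 -1.   ] d [-280.1  -66.1   13.9] turn -9.5 w 0.0859 F [ 0.2 -0.3 -0.9] M [-0.03 -0.14  0.01] q6 -0.26
```

Emit:
send_rows(steps="0 -45 -10 0 -2; 0 -45 -10 0 -2; 0 -45 -10 0 -2; 0 -45 -10 0 -2; 0 -45 -10 0 -1; 0 -35 -8 0 0; 0 -15 -5 0 0; 0 0 0 0 0")

```text
clock: 12.05
ee_pos: [0.5128, -0.3726, 0.2633]
orientation: [0.66, 0.751, 0.005, 0.012]
wrist_force: [-0.5, 0.8, 0.7]
width: 0.0872
```

```bash
python3 go.py .4872 -.3617 .115 1.706; python3 -c "
from h import *
a=cv2.resize(env.read_camera('side')[130:290,120:280],None,fx=3,fy=3,interpolation=2);b=cv2.resize(env.read_camera('top')[170:260,130:310],None,fx=2.2,fy=2.2,interpolation=2)
b=cv2.copyMakeBorder(b,0,a.shape[0]-b.shape[0],0,0,0);c=np.hstack([a,b])[:,:800];cv2.imwrite('pics/e.png',c)"
```

```text
t 12.05 p [ 0.5128 -0.3726  0.2633] psi 1.6998 zdir [ 0.024 -0.008 -1.   ] d [ 15.7 -27.4 147.5] turn -0.35 w 0.0872 F [-0.5  0.8  0.7] M [ 0.01 -0.08  0.  ] q6 -0.89
```

View pics/e.png

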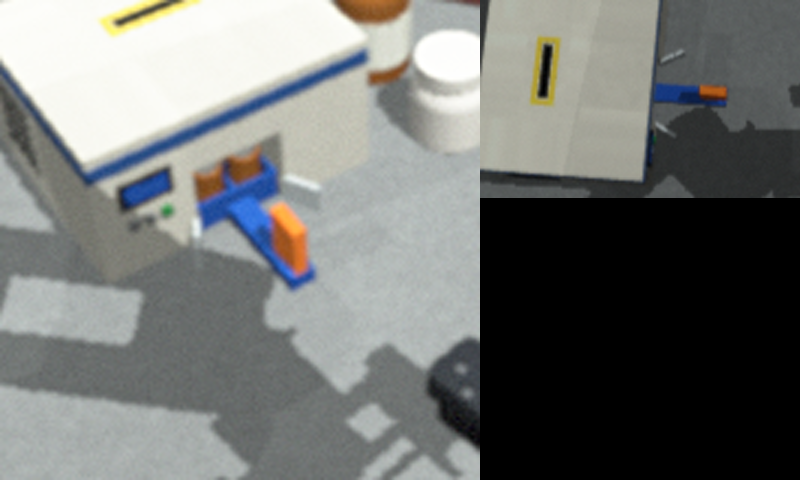

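```bash
python3 - <<'E'
from fit import *
B={}
for n in("side","top"):
    im=env.read_camera(n)
    for c,s,m in blobs(im,(6,170,110),(14,255,255),25):
        if n=="top" and s[0]>215 or n=="side" and c[1]>170: print(n,c,s); B[n]=c
    for c,s,m in blobs(im,(20,90,80),(35,255,255),100): print(n,"slot",c)
o=np.array([.571,.1172]);y=1.5336;u=np.array([np.cos(y),np.sin(y)]);v=np.array([-u[1],u[0]])
w=plane("top",B["top"],.0555)[:2]-o; print("fin from top (expect -113,0)",w@u,w@v)
w=plane("side",B["side"],.035)[:2]-o; print("side",w@u,w@v)
E
```

```text
side [200.8  185.68] [197, 183, 9, 6, 25]
side [216.04 210.62] [211, 200, 10, 20, 102]
side slot [169.09 133.11]
top [235.5 211. ] [230, 209, 12, 5, 50]
top slot [159.07 202.3 ]
fin from top (expect -113,0) -0.11354720466949288 0.0013316814023757258
side -0.11743290908400457 0.0018276119425500322
```

Emit:
send_rows(steps="0 8 -12 20 0; 0 6 -8 20 0; 0 2 -5 20 0; 0 0 -3 10 0; 0 0 0 2 0; 0 0 0 0 0")

```text
clock: 13.0
ee_pos: [0.4881, -0.3534, 0.1909]
orientation: [0.656, 0.755, 0.006, 0.013]
wrist_force: [-0.2, 0.2, -0.0]
width: 0.0866
```

```bash
python3 go.py .4872 -.3617 .115 1.706
```

```text
t 13.0 p [ 0.4881 -0.3534  0.1909] psi 1.7107 zdir [ 0.028 -0.009 -1.   ] d [-7.1 -4.  75.9] turn 0.27 w 0.0866 F [-0.2  0.2 -0. ] M [ 0.01 -0.09 -0.01] q6 -0.91
```

Emit:
send_rows(steps="0 -4 -2 20 0; 0 -3 -2 20 0; 0 -1 0 18 0; 0 0 0 9 0; 0 0 0 3 0; 0 0 0 0 0")

```text
clock: 13.75
ee_pos: [0.4873, -0.3635, 0.1158]
orientation: [0.656, 0.755, 0.006, 0.013]
wrist_force: [0.8, 0.0, 0.2]
width: 0.0875
```

```bash
python3 go.py .4872 -.3617 .117 1.706
```

```text
t 13.75 p [ 0.4873 -0.3635  0.1158] psi 1.7104 zdir [ 0.028 -0.009 -1.   ] d [ 1.8  0.2 -1.2] turn 0.25 w 0.0875 F [0.8 0.  0.2] M [-0.01 -0.07 -0.01] q6 -0.92
```

Emit:
send_rows(steps="1 1.5 0 0 0.2; 1 0 0 0 0; 1 0 0 0 0; 1 0 0 0 0; 1 0 0 0 0; 1 0 0 0 0; 1 0 0 0 0; 1 0 0 0 0; 1 0 0 0 0; 1 0 0 0 0", newtons=30)

```text
clock: 15.0
ee_pos: [0.488, -0.3629, 0.1183]
orientation: [0.657, 0.754, 0.005, 0.015]
wrist_force: [-0.7, 1.3, 1.0]
width: 0.0135
```

```bash
python3 go.py .4872 -.3617 .117 1.706
```

```text
t 15.0 p [ 0.488  -0.3629  0.1183] psi 1.7069 zdir [ 0.03  -0.012 -0.999] d [ 1.3 -0.7  1.2] turn 0.05 w 0.0135 F [-0.7  1.3  1. ] M [0.07 0.   0.02] q6 -0.92
```

Emit:
send_rows(steps="1 0 0.3 -8 0; 1 0 0.4 -12 0; 1 0 0.4 -12 0; 1 0 0.4 -12 0; 1 0 0.4 -12 0; 1 0 0.4 -12 0; 1 0 0.4 -12 0; 1 0 0.4 -12 0; 1 0 0.4 -12 0; 1 0 0.4 -12 0; 1 0 0 -5 0; 1 0 0 0 0")

```text
clock: 16.5
ee_pos: [0.4887, -0.3609, 0.2491]
orientation: [0.657, 0.754, 0.006, 0.016]
wrist_force: [-0.1, -0.6, -0.6]
width: 0.0136
```

```bash
python3 go.py .4872 -.3617 .28 1.706; python3 -c "
from h import *
a=cv2.resize(env.read_camera('side')[150:384,200:380],None,fx=2.5,fy=2.5,interpolation=2);cv2.imwrite('pics/f.png',a)"
```

```text
t 16.5 p [ 0.4887 -0.3609  0.2491] psi 1.7069 zdir [ 0.032 -0.013 -0.999] d [ -1.1  -0.7 -30.9] turn 0.05 w 0.0136 F [-0.1 -0.6 -0.6] M [-0.04 -0.05 -0.01] q6 -0.91
```

View pics/f.png

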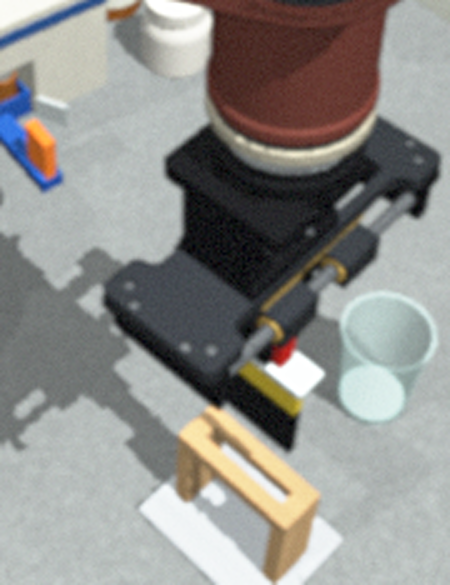

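Emit:
send_rows(steps="1 0 0 -10 -5; 1 0 0 -10 -10; 1 0 0 -10 -10; 1 0 0 -2 -10; 1 0 0 0 -10; 1 0 0 0 -10; 1 0 0 0 -10; 1 0 0 0 -10; 1 0 0 0 -5; 1 0 0 0 0")

```text
clock: 17.8
ee_pos: [0.4849, -0.358, 0.273]
orientation: [-0.004, 1.0, -0.001, 0.011]
wrist_force: [0.5, -0.8, -1.1]
width: 0.0139
```

```bash
python3 go.py .574 .198 .28 3.104
```

```text
t 17.8 p [ 0.4849 -0.358   0.273 ] psi -3.1344 zdir [ 0.021 -0.003 -1.   ] d [-93.2 555.3  -6.6] turn 2.57 w 0.0139 F [ 0.5 -0.8 -1.1] M [ 0.05 -0.14 -0.07] q6 -2.35
```

Emit:
send_rows(steps="1 -4 25 -1 0.5; 1 -5 30 -1 0.5; 1 -5 30 -1 0.5; 1 -5 30 -1 0.5; 1 -5 30 -1 0; 1 -5 30 -1 0; 1 -5 30 -1 0; 1 -5 30 -1 0; 1 -5 30 -1 0; 1 -5 30 -1 0; 1 -5 30 -1 0; 1 -5 25 -1 0")

```text
clock: 19.3
ee_pos: [0.5556, -0.0004, 0.2811]
orientation: [0.031, 1.0, 0.001, 0.007]
wrist_force: [0.1, 0.5, -1.2]
width: 0.0137
```

```bash
python3 go.py .574 .198 .28 3.104
```

```text
t 19.3 p [ 5.556e-01 -4.000e-04  2.811e-01] psi 3.0802 zdir [ 0.015  0.001 -1.   ] d [ -6.2 199.2   1.5] turn -1.36 w 0.0137 F [ 0.1  0.5 -1.2] M [ 0.04 -0.15 -0.05] q6 -1.65
```

Emit:
send_rows(steps="1 0 25 -1 -0.7; 1 0 25 -1 -0.7; 1 0 25 -1 -0.7; 1 0 25 0 -0.7; 1 0 25 0 -0.7; 1 0 22 0 0; 1 0 15 0 0; 1 0 10 0 0; 1 0 5 0 0; 1 0 0 0 0")

```text
clock: 20.55
ee_pos: [0.56, 0.1836, 0.281]
orientation: [0.007, 1.0, 0.0, 0.005]
wrist_force: [-0.9, 0.6, -1.4]
width: 0.0136
```

```bash
python3 go.py .574 .198 .28 3.104
```

```text
t 20.55 p [0.56   0.1836 0.281 ] psi 3.1278 zdir [ 0.01  0.   -1.  ] d [-13.8  14.6   1.2] turn 1.36 w 0.0136 F [-0.9  0.6 -1.4] M [ 0.09 -0.15 -0.03] q6 -1.37
```

Tilt has settled to 0.01. Fine-tune, then look.

Emit:
send_rows(steps="1 -6 7 0 0.6; 1 -5 5 0 0.4; 1 -2 2 0 0.2; 1 0 0 0 0; 1 0 0 0 0")

```text
clock: 21.18
ee_pos: [0.5748, 0.1969, 0.2811]
orientation: [0.019, 1.0, 0.0, 0.005]
wrist_force: [-0.3, -0.4, -0.2]
width: 0.0137
```

```bash
python3 go.py .574 .198 .28 3.104; python3 -c "
from h import *
A=env.read_camera('side');B=env.read_camera('top');cv2.imwrite('pics/s_g.png',A);cv2.imwrite('pics/t_g.png',B)
a=cv2.resize(A[60:200,110:240],None,fx=4,fy=4,interpolation=2);b=cv2.resize(B[160:250,120:190],None,fx=4,fy=4,interpolation=2)
b=cv2.copyMakeBorder(b,0,a.shape[0]-b.shape[0],0,0,0);cv2.imwrite('pics/g.png',np.hstack([a,b])[:,:800])"
```

```text
t 21.18 p [0.5748 0.1969 0.2811] psi 3.1033 zdir [ 0.01 -0.   -1.  ] d [0.9 1.  1.1] turn -0.04 w 0.0137 F [-0.3 -0.4 -0.2] M [ 0.12 -0.14 -0.01] q6 -1.33
```

View pics/g.png

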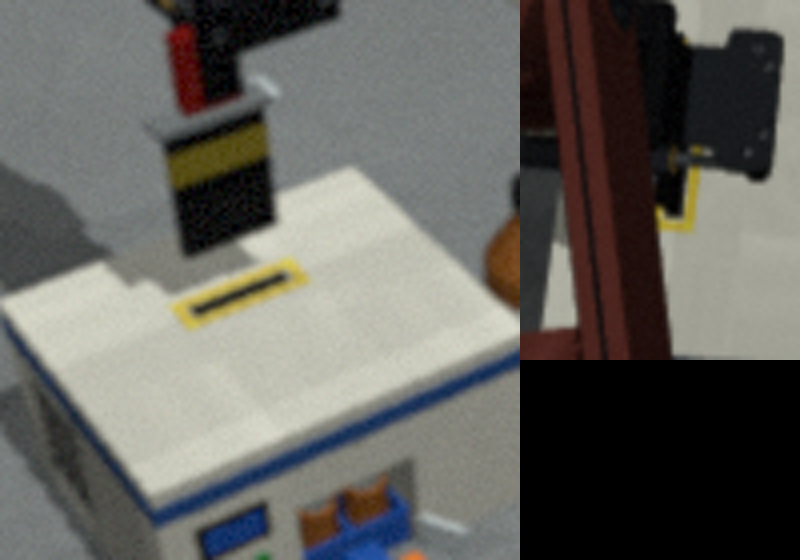

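```bash
cat >rel.py <<'E'
from fit import *
G=lambda x,y,x0=110,y0=60,k=4:("side",(x0+(x+.5)/k-.5,y0+(y+.5)/k-.5))
def rel(edge,z):  # (P,uv) shutter-frame features; slot corners
    slot=[((0,.032,.13),G(192,313)),((0,-.032,.13),G(290,275))]
    a=fit(slot+[((0,0,.13),("side",(169.2,133.05)))],[.573,.198,1.53],False)
    b=fit([((P[0],P[1],P[2]+z),uv) for P,uv in edge],[.573,.198,1.53],False)
    c,s=np.cos(1.5336),np.sin(1.5336); d=b[:2]-a[:2]; print("blade-slot reader x,y mm",(d@[c,s]*1e3).round(2),(d@[-s,c]*1e3).round(2),"yaw",b[2]-a[2])
E
python3 - <<'E'
from rel import *
e=[((-.003,.03,0),G(184,253)),((-.003,-.03,0),G(274,222)),((-.003,.03,.05),G(175,190)),((-.003,-.03,.05),G(269,157)),((-.003,.03,.07),G(168,155)),((-.003,-.03,.07),G(265,122))]
for z in(.166,.170,.174): rel(e,z)
rel(e[:2],.17)
E
```

```text
[0.5728 0.1941 1.5087] res px
 [[-0.3, -0.0], [-0.3, -0.0], [0.6, 0.0]]
[0.5734 0.1988 1.5266] res px
 [[0.3, 1.9], [1.1, 0.6], [-0.7, -0.8], [-0.0, -1.4], [-0.3, 0.3], [-0.0, -0.3]]
blade-slot reader x,y mm 4.71 -0.43 yaw 0.01781721227050359
[0.5728 0.1941 1.5087] res px
 [[-0.3, -0.0], [-0.3, -0.0], [0.6, 0.0]]
[0.5708 0.1934 1.5337] res px
 [[0.3, 2.1], [1.1, 0.6], [-0.7, -0.7], [-0.0, -1.5], [-0.3, 0.3], [-0.0, -0.5]]
blade-slot reader x,y mm -0.75 1.93 yaw 0.024936793994391415
[0.5728 0.1941 1.5087] res px
 [[-0.3, -0.0], [-0.3, -0.0], [0.6, 0.0]]
[0.5683 0.1881 1.5411] res px
 [[0.2, 2.3], [1.2, 0.6], [-0.8, -0.6], [0.0, -1.6], [-0.4, 0.3], [0.0, -0.6]]
blade-slot reader x,y mm -6.19 4.28 yaw 0.03235630827158098
[0.5728 0.1941 1.5087] res px
 [[-0.3, -0.0], [-0.3, -0.0], [0.6, 0.0]]
[0.5723 0.1988 1.5043] res px
 [[-0.6, 0.5], [0.6, -0.5]]
blade-slot reader x,y mm 4.7 0.66 yaw -0.004448226511752029
```

Emit:
send_rows(steps="1 0 0 10 0; 1 0 0.3 10 0; 1 0 0.3 8 0; 1 0 0 4 0; 1 0 0 1 0; 1 0 0 0 0")

```text
clock: 22.02
ee_pos: [0.5744, 0.1973, 0.2449]
orientation: [0.019, 1.0, -0.0, 0.004]
wrist_force: [0.1, 0.6, -0.8]
width: 0.0141
```

```bash
python3 go.py .574 .198 .245 3.104; python3 -c "
from h import *
A=np.mean([env.read_camera('side') for _ in range(4)],0).astype(np.uint8)
cv2.imwrite('pics/s_h.png',A)
cv2.imwrite('pics/h.png',cv2.resize(A[90:155,135:205],None,fx=9,fy=9,interpolation=2))"
```

```text
t 22.02 p [0.5744 0.1973 0.2449] psi 3.1031 zdir [ 0.009 -0.    -1.   ] d [ 0.5  0.7 -0.1] turn -0.05 w 0.0141 F [ 0.1  0.6 -0.8] M [ 0.11 -0.14  0.01] q6 -1.33
```

View pics/h.png

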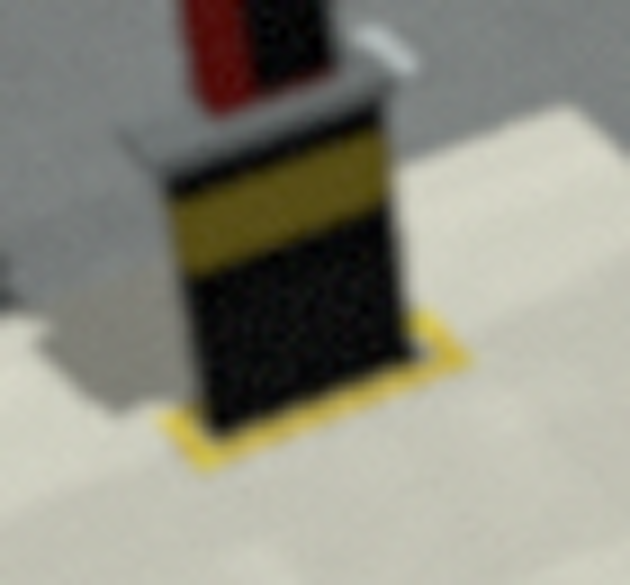

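```bash
python3 - <<'E'
from rel import *
c,s=np.cos(1.5336),np.sin(1.5336); R=np.array([[c,-s,0],[s,c,0],[0,0,1]])
o=np.array([.5728,.1941,.13])  # side-only slot centre
H=lambda p:(proj("side",o+R@np.array(p))-[135,90]+.5)*9
print("centre",H((0,0,0)));
for k,v in dict(x=(.001,0,0),y=(0,.001,0),z=(0,0,.001)).items(): print(k,"px per mm",H(v)-H((0,0,0)))
for h in(0,.002,.004,.006): print(h,H((-.003,.03,h)),H((-.003,-.03,h)), "blade obs (214,436),(412,358)")
print("inner corners",[H((a,b,0)).round() for a in(-.005,.005) for b in(.032,-.032)])
im=cv2.imread("pics/s_h.png")
for c_,s_,m in blobs(im,(20,90,60),(35,255,255),30): print(c_,s_)
E
```

```text
centre [317.4952 392.0523]
x px per mm [-1.8447 -1.9545]
y px per mm [-3.4009  1.3838]
z px per mm [-0.4618 -3.048 ]
0 [219.8408 440.0076] [424.0422 356.7447] blade obs (214,436),(412,358)
0.002 [218.7791 433.8936] [423.2607 350.6561] blade obs (214,436),(412,358)
0.004 [217.7148 427.7637] [422.4773 344.552 ] blade obs (214,436),(412,358)
0.006 [216.6477 421.6181] [421.6918 338.4326] blade obs (214,436),(412,358)
inner corners [array([217., 447.]), array([434., 358.]), array([198., 427.]), array([416., 339.])]
[165.75 112.16] [154, 105, 24, 15, 186]
[169.72 134.12] [153, 125, 34, 17, 138]
```

```bash
python3 - <<'E'
from h import *
a,b=cv2.imread("pics/s_g.png"),cv2.imread("pics/s_h.png")
k=lambda i:cv2.resize(i[118:148,145:195],None,fx=8,fy=8,interpolation=0)
g=cv2.imread("pics/side0.png")
cv2.imwrite("pics/i.png",np.vstack([np.hstack([k(g),k(b)])]))
E
```

```text
(no output)
```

View pics/i.png

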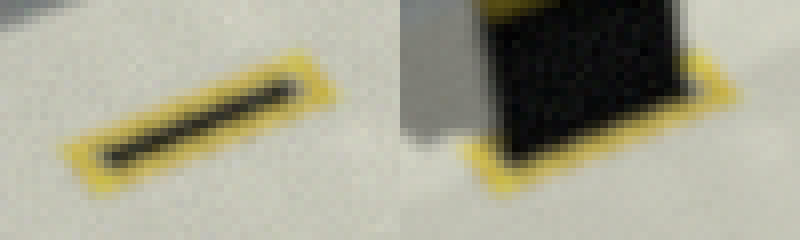

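```bash
python3 - <<'E'
from rel import *
c,s=np.cos(1.5336),np.sin(1.5336); R=np.array([[c,-s,0],[s,c,0],[0,0,1]])
o=np.array([.5728,.1941,.13])
y0=np.array([169.25,133.0]) # frame centroid seen empty
bias=proj("side",o)-y0; print("bias",bias)
for f in("s_h","s_g"):
  im=cv2.imread(f"pics/{f}.png")
  B=[x for x in blobs(im,(20,80,40),(35,255,255),60) if x[0][1]<125]
  for cc,ss,m in B:
    q=cv2.boxPoints(cv2.minAreaRect(np.argwhere(m)[:,::-1].astype(np.float32)))
    print(f,cc,ss,q.round(1).tolist())
    z0=.0036 if f=="s_h" else .0398
    for h in(z0-.002,z0,z0+.002):
        g=lambda v:np.mean([proj("side",o+R@np.array([v[0]-.003,v[1]+b,h+a])) for a in(.05,.07) for b in(-.03,.03)],0)-bias-cc
        r=least_squares(lambda v:g(v),[0,0],x_scale=1e-3); print(h,"x,y mm",(r.x*1e3).round(2))
E
```

```text
bias [0.5272 0.0614]
s_h [165.63 112.15] [154, 104, 24, 17, 218] [[152.3000030517578, 112.5999984741211], [176.39999389648438, 103.4000015258789], [179.5, 111.5], [155.39999389648438, 120.80000305175781]]
0.0015999999999999999 x,y mm [0.49 1.84]
0.0036 x,y mm [-2.13  2.96]
0.0056 x,y mm [-4.74  4.08]
s_g [164.09  98.58] [152, 91, 25, 17, 234] [[150.39999389648438, 98.80000305175781], [175.1999969482422, 89.80000305175781], [178.3000030517578, 98.30000305175781], [153.5, 107.4000015258789]]
0.0378 x,y mm [-0.31  0.95]
0.0398 x,y mm [-3.08  2.14]
0.041800000000000004 x,y mm [-5.85  3.32]
```

Emit:
send_rows(steps="1 -1.5 1 0 0; 1 0 0 0 0; 1 0 0 2 0; 1 0 0 2 0; 1 0 0 1.5 0")

```text
clock: 22.85
ee_pos: [0.5766, 0.1984, 0.24]
orientation: [0.019, 1.0, 0.0, 0.005]
wrist_force: [-0.6, 0.4, -0.4]
width: 0.0137
```

```bash
python3 go.py .574 .198 .183 3.104
```

```text
t 22.85 p [0.5766 0.1984 0.24  ] psi 3.1032 zdir [ 0.01 -0.   -1.  ] d [ 3.2 -0.5 57. ] turn -0.05 w 0.0137 F [-0.6  0.4 -0.4] M [ 0.06 -0.12 -0.  ] q6 -1.33
```

Emit:
send_rows(steps="1 0.3 0 2 0; 1 0.3 0 2 0; 1 0 0 2 0; 1 0 0 2 0")

```text
clock: 23.35
ee_pos: [0.5759, 0.1984, 0.2313]
orientation: [0.019, 1.0, 0.0, 0.005]
wrist_force: [0.7, 0.1, -1.3]
width: 0.0138
```

```bash
python3 go.py .574 .198 .183 3.104
```

```text
t 23.35 p [0.5759 0.1984 0.2313] psi 3.1031 zdir [ 0.01 -0.   -1.  ] d [ 2.4 -0.5 48.2] turn -0.05 w 0.0138 F [ 0.7  0.1 -1.3] M [ 0.07 -0.18  0.02] q6 -1.33
```

Emit:
send_rows(steps="1 0 0 3 0; 1 0 0 4 0; 1 0 0 4 0; 1 0 0 4 0; 1 0 0 4 0")

```text
clock: 23.98
ee_pos: [0.5761, 0.1984, 0.2109]
orientation: [0.019, 1.0, -0.0, 0.005]
wrist_force: [-0.4, -0.1, -0.8]
width: 0.014
```

```bash
python3 go.py .574 .198 .182 3.104
```

```text
t 23.98 p [0.5761 0.1984 0.2109] psi 3.1031 zdir [ 0.01 -0.   -1.  ] d [ 2.4 -0.5 28.9] turn -0.05 w 0.014 F [-0.4 -0.1 -0.8] M [ 0.04 -0.14 -0.01] q6 -1.33
```

Emit:
send_rows(steps="1 0 0 4 0; 1 0 0 4 0; 1 0 0 4 0; 1 0 0 4 0; 1 0 0 4 0; 1 0 0 4 0; 1 0 0 3 0; 1 0 0 1 0; 1 0 0 0 0; 1 0 0 0 0")

```text
clock: 25.22
ee_pos: [0.5763, 0.1984, 0.1806]
orientation: [0.019, 1.0, -0.0, 0.005]
wrist_force: [-0.5, 0.5, 0.4]
width: 0.0135
```

```bash
python3 go.py .574 .198 .182 3.104; python3 -c "
from h import *
A=env.read_camera('side')
cv2.imwrite('pics/j.png',cv2.resize(A[80:250,110:260],None,fx=3.5,fy=3.5,interpolation=2))"
```

```text
t 25.23 p [0.5763 0.1984 0.1806] psi 3.1031 zdir [ 0.009 -0.    -1.   ] d [ 2.3 -0.5 -1.4] turn -0.05 w 0.0135 F [-0.5  0.5  0.4] M [ 0.14 -0.12  0.01] q6 -1.33
```

View pics/j.png

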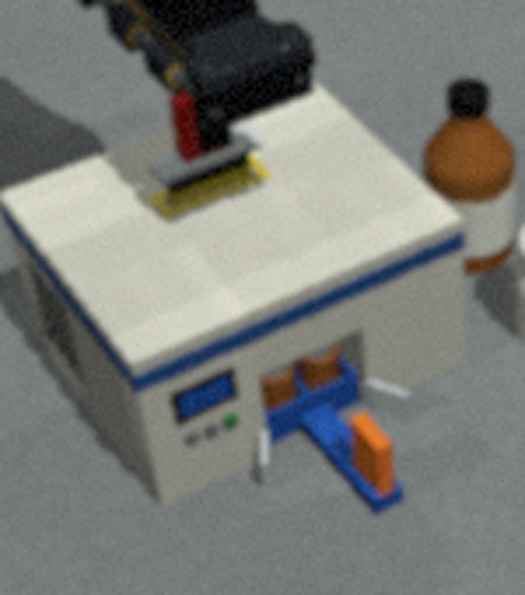

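```bash
python3 -c "
from station import env
print(env.sign_off())"
```

```text
the job is handed in; nothing more can be done
None
```

I slid the tray home, took the shutter out of its stand and lowered its blade through the roof slot, then handed the job in at about 25 s. The gripper was still holding the shutter, and `sign_off` gave no verdict.

- **Tray:** I gripped it by the fin, squared it to the reader and pushed until it met the stop with about 13 N, within about 1 mm of the depth I had computed. Afterwards the top camera put the fin 113.5 mm before home, against an expected 113, and the side camera put it at 117. I trust the top view, because the stop contact agrees with it. Sideways it is about 1.5 mm off. The last picture shows the tray in the bay with the two front vials standing; the two back ones are hidden.
- **Shutter:** The lower edge is about 61 mm below the roof, worked out from the arm's height and how the shutter sat in its stand. Tool tilt is 0.01 rad and wrist force under 1 N, so it is not pressing on the reader. The grip was set to 30 N, with a finger opening of 13.5–14 mm on the 14 mm block.
- **Disagreement:** The camera estimate of where the blade stood over the slot differed from the arm's by up to 3 mm. I made a compromise correction, and the blade then went down with no contact force.
- **Bystanders:** The bottle looked untouched in the last picture. I did not re-measure the jar or beaker, but the arm never passed near them at their height.

I viewed 12 pictures, two over the budget of 10.

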